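# Load the gang-drilling fixture, lock it and lift it level

## Task

Two aluminium meter faceplates are to be drilled together and the first already lies on the drilling fixture: stack the second squarely on it over the fixture's two dowel pins, put the slotted keeper plate on top over the same pins and, while the fixture still stands on the bench, turn its black T-bar clockwise to the stop so that it locks the pile in. Then lift the loaded fixture by that T-bar to about 12 cm above the bench and keep it there, level and still: the program finishes while holding it in the air. Leave everything else on the bench where it is.

Things in the scene. Friction and masses are not known exactly. Their poses are not given: they have to be found in the camera images.
- fixture: Dark steel drilling fixture, loose, 0.37 kg: base 54 x 150 mm (x, y) on rubber feet, top face at z = 20 mm. Origin: centre of the underside, z up, y along its length. At y = +46 and -46 mm stand steel dowel pins, 8 mm thick, 27 mm tall above the top face (the last 8 mm a rounded nose). At its centre a 10 mm stud with a 20 mm collar at its foot carries the black T-bar.
- lock_bar (a joint): Black T-bar on the fixture's stud, lock and carrying handle: 12 mm wide, 34 long, 16 tall, underside 41 mm above the fixture's underside (1 mm over the seated keeper plate). 0 rad: bar along the fixture's y, in line with the keeper's slot; grows clockwise seen from above to the stop at 1.5 rad, across the slot. Friction 0.03 N m, stays where left, starts near 0.
- lock_bar_grip (a point): Point on the T-bar's turning axis at half its height, 49 mm above the fixture's underside; its axes turn with the bar: y along the bar, z up.
- faceplate_a: First aluminium meter faceplate, 56 x 120 x 6 mm (x, y, z), 0.06 to 0.13 kg, already lying on the fixture over its pins. Round 40 mm opening in the middle, two 11 mm holes at y = +46 and -46 mm for the pins. Origin: centre of the underside.
- faceplate_b: Second faceplate, identical to the first, lying flat on the bench; can be gripped across its 56 mm width at the middle.
- keeper_plate: Keeper plate, steel, 56 x 120 x 8 mm, lying flat on the bench: told from the faceplates by its narrow central slot (21 x 40 mm, long side along y) in place of the round opening and by four small dark screw heads round it. Two 11 mm holes at y = +46 and -46 mm. Origin: centre of the underside. 0.16 kg.
- panel_meter: Black panel meter, 50 x 60 x 24 mm; bystander, leave alone.
- multimeter: Yellow and black hand multimeter lying flat, 148 x 74 x 43 mm; bystander.
- pen_pot: Pot full of pens, fixed on the bench: 78 mm wide, 98 mm high, pens up to about 170 mm; origin: centre of its underside. Keep clear of it.
- driver_red: Screwdriver with a red handle, lying, 179 mm long, 24 mm thick; bystander.
- pot_screws: Small pale round pot, 66 mm wide, 38 mm high; bystander.
- box_kraft: Small brown carton, 60 x 85 x 40 mm; bystander.
Things that resemble listed ones, but are neither listed nor needed, are in the scene too. What is shaped like the faceplate_a but turquoise is not meant.

How it is judged:
By the outcome, as a careful person would: the job done as asked, in the order asked, and still so for the second after the job is handed in, while the arm keeps its last pose, push and grip.
It also fails if it takes over 69 s, if anything falls off the work surface, if the arm or the gripper's body presses on something with over 40 N, if the wrist force passes 120 N, or if a joint passes its speed limit or range.

## Robot

A 6-joint arm with a two-finger parallel gripper is mounted at the origin on the work surface; the furniture and walls round the work are solid. World frame = base frame: x ahead of the robot, y to its left, z up, the work surface at z = 0. Lengths are in m, angles in rad, forces in N, time in s.
With the tool pointing down it reaches from about 0.35 to 0.975 m from the base axis. Payload 4.9 kg.
Tool frame: the origin (TCP) lies on the centre line of the jaws, within the pads' length; the fingertips stand manip.tip_reach ahead of it and the grasp point (between the pads) is the TCP (manip.tip_reach is the distance from the TCP to the fingertips, in m); z points along the fingers, y is the line along which they close (so a half turn about z gives the same grasp; the last joint's range is limited). The gripper opens to 85 mm and grips with 20 to 120 N. Pads are 22 mm wide; open, the fingers measure 114 mm over their backs; the gripper's body (76 mm by 85 mm) begins 54 mm behind the grasp point. The pads swing forward as they close: fully open they stand 13 mm farther back than shut.
Start: joints at [-1.265, 0.053, 1.613, -0, 1.476, -0.119], TCP at [0.258, -0.569, 0.25] pointing down, gripper open.
Joint ranges: [-3.01, 3.01], [-1.01, 2.22], [0.06, 2.58], [-1.02, 4.17], [0.09, 2.62], [-3.14, 3.14]. Speed limits (rad/s): [2.57, 2.57, 3.14, 3.14, 3.14, 3.14].

## Interface

Orientations are given as a unit quaternion [w, x, y, z].
In Python, from plant import manip gives the robot as it stands. The module is installed in compiled form; this text tells all that it offers.
- The arm moves only by the tool move_arm, never from a script. Its argument "rows" is a list of rows, each a list of 7 numbers: the shift along the tool's x, y, z in cm, then the turn, a rotation vector about the tool's x, y, z in degrees, then the opening, from -1 (shut) to 1 (fully open). In form: [[tx, ty, tz, ax, ay, az, jaw], ...]. A call has 1 to 20 rows; each row shifts and turns the commanded pose from where the row before left it, along the tool's axes as they then stand; what a row does not reach is not made up. A row lasts 1/12 s, in which the tool goes at most 41.7 mm and 7.16 degrees, less where a joint would pass 70% of its speed; a pose out of reach is approached as far as the arm can. A call is refused whole if a number of a shift passes 4.17 or a number of a turn 7.16, either way. A call with a gripper value outside its range is refused whole. The fingers move at their own pace and stop on an object; the grip force is fixed at half the most. Time passes only in rows, so rows that do not move let the fingers close. It gives the time, the measured TCP pose, the force, the opening and the grip force at its end, in the units of the state.
- manip.state(): the state, without advancing time (a new reading comes with each control period).
- manip.grab_frame(name): name is "scene" or "top" or "wrist"; returns a dict with "img" (384x512x3 uint8, blue, green, red), "mtx" (3x3 intrinsics, pixels), "R" (3x3) and "t" (3): a world point X has camera coordinates R X + t. Camera axes: x right, y down, z forward; pixel columns grow to the right and rows downward; lengths in m; the calibration is good to about 2 mm. The wrist camera is an equidistant fisheye: a pixel r from the principal point sees the ray r / f radians off the axis. A picture is of the moment at which its call begins. There is no depth.
- manip.job_done(): hands the job in; it is judged then, once.
The state is a dict: "time": time; "joint_pos": joint angles; "joint_vel": joint speeds; "joint_efforts": joint torques, N m; "tool_pos": TCP position; "tool_rot": TCP orientation; "contact_force": force on the tool from outside, world axes, zero at the start; "ft_torque": the same for the moment, N m; "gripper_width": opening from 0.0 (shut) to 1.0 (fully open); "grasp_force": force on a finger pad.
Only numpy, scipy, OpenCV 4.12 (cv2) and the standard library are available. Lean on these libraries where they do the work, as an engineer would, in place of code of your own. Each camera call takes 0.05 s, during which the arm holds its last target. There are 200 camera calls.

## Working session

There is one attempt and no reset: what is moved stays moved. The work goes in short steps, Python scripts to look and compute and a tool call to move; the robot and the scene stay as the last step left them, time stands still between calls to the robot, and variables do not carry over. Pictures are saved under pics/ and viewed, at most 10 in all, crops included, and the job is handed in when it is done.

Besides the shell and the picture viewer there is one more tool, called after "Call:" as a command line: name --pt "numbers of a row" for each row, then --argument value for the rest. move_arm: Moves the arm, as the interface text tells. Its arguments: {"type":"object","properties":{"rows":{"type":"array","items":{"type":"array","items":{"type":"number"}}}},"required":["rows"]}

```bash
mkdir -p pics; cat > h.py <<'E'
import numpy as np, cv2
from plant import manip
from scipy.spatial.transform import Rotation as Ro
def ray(f,u,v,z,fish=False):
    K=f["mtx"];R=np.array(f["R"]);t=np.array(f["t"])
    x=(u-K[0][2])/K[0][0];y=(v-K[1][2])/K[1][1]
    if fish:
        r=np.hypot(x,y); d=np.array([np.sin(r)*x/max(r,1e-9),np.sin(r)*y/max(r,1e-9),np.cos(r)])
    else: d=np.array([x,y,1.])
    o=-R.T@t; d=R.T@d
    return o+d*(z-o[2])/d[2]
def proj(f,X,fish=False):
    c=np.array(f["R"])@np.array(X)+np.array(f["t"]);K=f["mtx"]
    if fish:
        r=np.hypot(c[0],c[1]);th=np.arctan2(r,c[2]);p=c[:2]/max(r,1e-9)*th
    else:p=c[:2]/c[2]
    return K[0][0]*p[0]+K[0][2],K[1][1]*p[1]+K[1][2]
def q2R(q): return Ro.from_quat([q[1],q[2],q[3],q[0]])
E
python3 - <<'E'
from h import *
s=manip.state();print(s,manip.tip_reach)
for n in("scene","top"):
    f=manip.grab_frame(n);cv2.imwrite(f"pics/{n}0.png",f["img"]);print(n,f["mtx"],-np.array(f["R"]).T@f["t"])
a=cv2.imread("pics/top0.png");cv2.imwrite("pics/t0.png",cv2.resize(a,(800,600)))
E
```

```text
{'time': 0.0, 'joint_pos': array([-1.26500487e+00,  5.33446716e-02,  1.61429756e+00,  1.11058998e-05,
        1.47597223e+00, -1.18995494e-01]), 'joint_vel': array([ 7.86229774e-04,  4.19240992e-05,  6.42965123e-04, -2.30332144e-03,
       -1.99395181e-03,  4.93863565e-04]), 'joint_efforts': array([-7.40398336e-04, -3.93680727e+01, -3.70175135e+01, -1.03973409e-04,
        7.09867571e-03,  2.81515935e-05]), 'tool_pos': array([ 0.25740943, -0.56889617,  0.2490684 ]), 'tool_rot': array([-1.00701431e-03,  9.77528783e-01,  2.10799566e-01, -8.87758771e-05]), 'contact_force': array([-0.80041896, -0.16746747,  0.42215029]), 'ft_torque': array([-0.01839502,  0.00972754,  0.04275197]), 'grasp_force': 0.0, 'gripper_width': 1.0007629477384246} 0.019
scene [[452.47306622   0.         260.10830829]
 [  0.         452.47306622 196.32170963]
 [  0.           0.           1.        ]] [-0.09592511  1.34839999  1.02981968]
top [[384.70060186   0.         260.97539461]
 [  0.         384.70060186 193.80942371]
 [  0.           0.           1.        ]] [0.38617776 0.05457692 1.49061806]
```

View pics/t0.png

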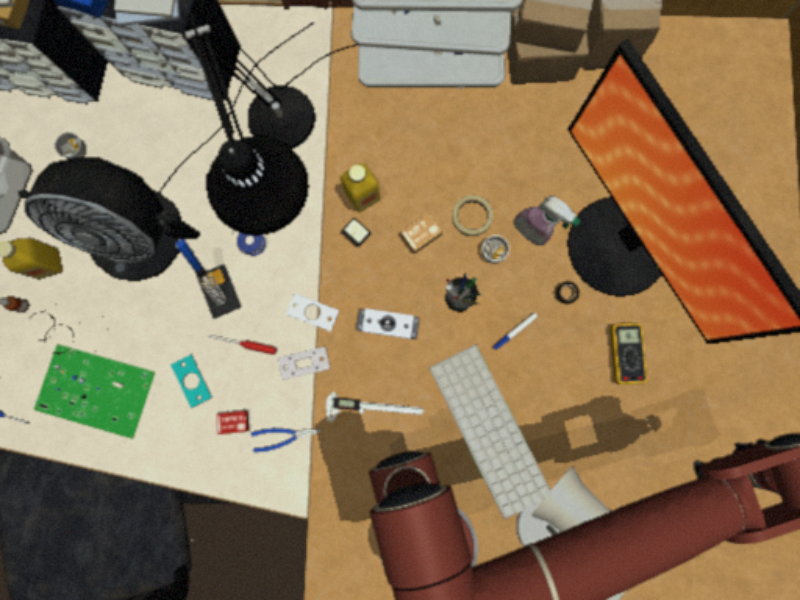

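View pics/scene0.png

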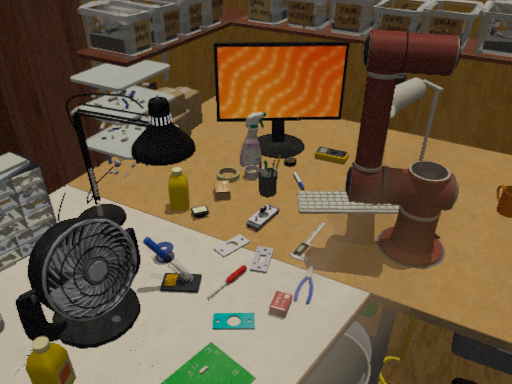

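The top view shows these (800x600 px):
- The fixture with plate A and the black bar is at (388,322).
- There are four candidates for a plate: white with a round hole at (312,312), slot with screws at (302,362), turquoise at (191,381), and the one already on the fixture. The first fits faceplate_b and the second fits the keeper.
- The pen pot is at (462,292) and the lamp is at (257,185).

I'll measure roughly, and confirm with an enlarged crop and the wrist camera.

```bash
python3 - <<'E'
from h import *
f=manip.grab_frame("top");g=manip.grab_frame("scene")
k=.64
for n,p in dict(fix=(388,322),fb=(312,312),kp=(302,362),pot=(462,292),lampbase=(257,185),red=(257,346)).items():
    X=ray(f,p[0]*k,p[1]*k,.0 if n!="fix" else .045);print(n,X.round(3),np.round(proj(g,X)))
print(ray(f,512,0,0),ray(f,0,0,0))
# scene-camera hole measurement as height check
for n,p in dict(fb=(233,245),kp=(262,259),fix=(263,216)).items(): print(n,ray(g,*p,.0).round(3))
c=f["img"][180:250,160:280];d=g["img"][190:290,190:310]
cv2.imwrite("pics/crop1.png",np.vstack([cv2.resize(c,(500,292),interpolation=2),cv2.resize(d,(360,300),interpolation=2)[:, :].repeat(1,0) if 0 else cv2.copyMakeBorder(cv2.resize(d,(360,300),interpolation=2),0,0,0,140,0)]))
s=manip.state();w=manip.grab_frame("wrist");print(w["mtx"],-np.array(w["R"]).T@w["t"],np.array(w["R"]).round(3)); print(q2R(s["tool_rot"]).as_matrix().round(3))
E
```

```text
fix [0.529 0.109 0.045] [264. 209.]
fb [0.553 0.301 0.   ] [233. 245.]
kp [0.428 0.319 0.   ] [261. 260.]
pot [ 0.615 -0.073  0.   ] [266. 190.]
lampbase [0.877 0.459 0.   ] [131. 242.]
red [0.465 0.433 0.   ] [235. 277.]
[ 1.43139793 -0.96320387  0.        ] [1.37063816 1.18014683 0.        ]
fb [0.553 0.298 0.   ]
kp [0.429 0.314 0.   ]
fix [0.54  0.094 0.   ]
[[297.31863964   0.         252.55800465]
 [  0.         297.31863964 192.79340891]
 [  0.           0.           1.        ]] [ 0.33064464 -0.53575401  0.37332649] [[ 0.411 -0.912 -0.002]
 [-0.865 -0.391  0.315]
 [-0.288 -0.128 -0.949]]
[[ 0.911  0.412 -0.   ]
 [ 0.412 -0.911  0.001]
 [ 0.    -0.001 -1.   ]]
```

View pics/crop1.png

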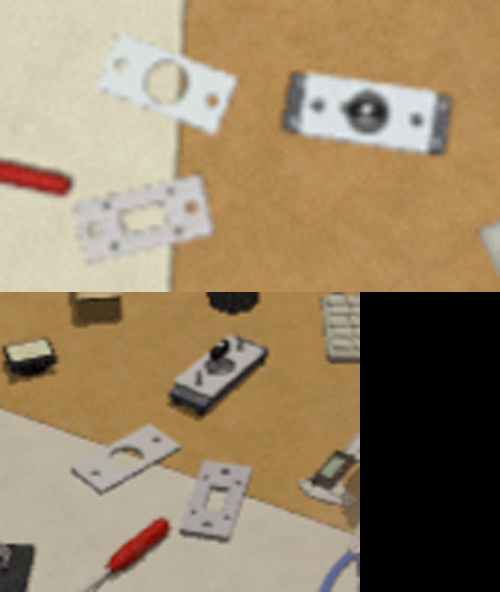

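The crop confirms it. Plate B has the round opening, the keeper has the slot and four screw heads, and both lie on z≈0, since the two views agree. Next I'll hover over the fixture with the wrist aligned.

Call:
move_arm --pt "0 0 0 0 0 -6.6 1" --pt "0 0 0 0 0 -6.6 1" --pt "0 0 0 0 0 -6.6 1" --pt "0 0 0 0 0 -6.6 1" --pt "0 0 0 0 0 -6.6 1" --pt "0 0 0 0 0 -6.6 1" --pt "0 0 0 0 0 -6.6 1" --pt "0 0 0 0 0 -6.6 1" --pt "0 0 0 0 0 -6.6 1" --pt "2 0.5 0 0 0 0 1"

```text
time: 1.08
tool_pos: [0.2637, -0.5517, 0.25]
tool_rot: [0.0, 0.744, 0.668, -0.001]
contact_force: [-0.4, 0.0, 0.4]
gripper_width: 1.0
grasp_force: 0.0
```

Call:
move_arm --pt "3.6 1 0 0 0 0 1" --pt "3.6 1 0 0 0 0 1" --pt "3.6 1 0 0 0 0 1" --pt "3.6 1 0 0 0 0 1" --pt "3.6 1 0 0 0 0 1" --pt "3.6 1 0 0 0 0 1" --pt "3.6 1 0 0 0 0 1" --pt "3.6 1 0 0 0 0 1" --pt "3.6 1 0 0 0 0 1" --pt "3.6 1 0 0 0 0 1" --pt "3.6 1 0 0 0 0 1" --pt "3.6 1 0 0 0 0 1" --pt "3.6 1 0 0 0 0 1" --pt "3.6 1 0 0 0 0 1" --pt "3.6 1 0 0 0 0 1" --pt "3.6 1 0 0 0 0 1" --pt "3.6 1 0 0 0 0 1" --pt "3.6 1 0 0 0 0 1" --pt "3.2 1 0 0 0 0 1" --pt "0 0 0 0 0 0 1"

```text
time: 2.75
tool_pos: [0.5287, 0.1097, 0.2501]
tool_rot: [-0.001, 0.743, 0.669, 0.001]
contact_force: [-0.9, 0.5, 0.6]
gripper_width: 1.003
grasp_force: 0.0
```

```bash
python3 - <<'E'
from h import *
s=manip.state();print(s["time"],s["tool_pos"],q2R(s["tool_rot"]).as_matrix().round(3),s["contact_force"],s["joint_vel"].round(3))
w=manip.grab_frame("wrist");np.save("pics/w1.npy",w,allow_pickle=True)
cv2.imwrite("pics/w1.png",cv2.resize(w["img"],(800,600)))
for y in(.046,-.046): print(np.round(proj(w,(.529,.109+y,.047),True)))
E
```

```text
2.75 [0.52872548 0.1096665  0.25012111] [[ 0.104  0.995  0.   ]
 [ 0.995 -0.104  0.002]
 [ 0.002  0.    -1.   ]] [-0.89938995  0.51721833  0.6298857 ] [-0.068 -0.038  0.038 -0.058  0.032 -0.064]
[249. 131.]
[258. 209.]
```

View pics/w1.png

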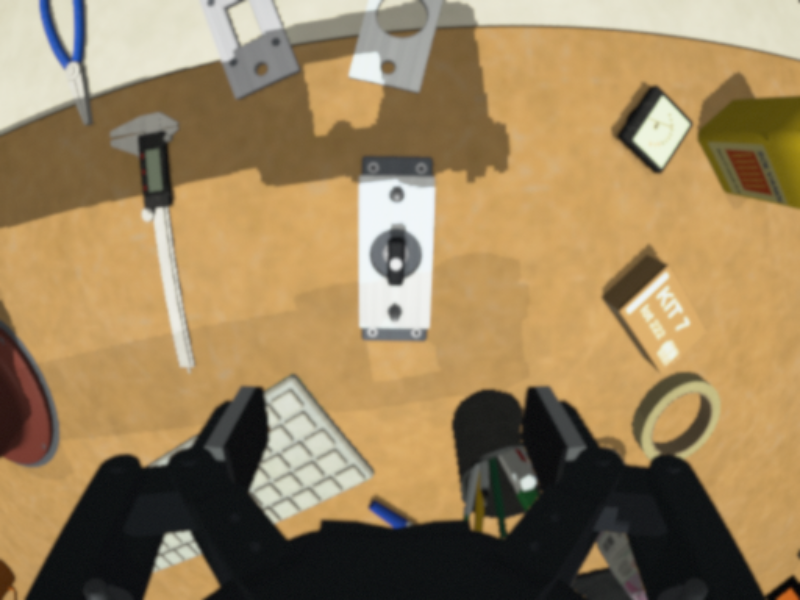

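The wrist view shows the fixture aligned with the tool. The pins are at about (397,190) and (394,311), the bar at (396,258) runs along the slot direction, and the keeper and plate B are at the top. Now I'll measure metrically.

```bash
cat >> h.py <<'E'
def rect(f,z,roi,fish=True,smax=60,vmin=120):
    x0,y0,x1,y1=roi;im=f["img"][y0:y1,x0:x1];hsv=cv2.cvtColor(im,cv2.COLOR_BGR2HSV)
    m=((hsv[...,1]<smax)&(hsv[...,2]>vmin)).astype(np.uint8)
    cs,_=cv2.findContours(m,cv2.RETR_CCOMP,cv2.CHAIN_APPROX_NONE);cs=sorted(cs,key=cv2.contourArea)[::-1]
    out=[]
    for c in cs[:6]:
        if cv2.contourArea(c)<12: continue
        P=np.array([ray(f,u+x0,v+y0,z,fish)[:2] for u,v in c[:,0]])
        r=cv2.minAreaRect((P*1000).astype(np.float32));out.append((np.round(r[0],1),np.round(r[1],1),round(r[2],1),cv2.contourArea(c)))
    return out,m
E
python3 - <<'E'
from h import *
w=np.load("pics/w1.npy",allow_pickle=True).item()
o,m=rect(w,.026,(220,95,285,222))
for a in o:print(a)
c=w["img"][95:225,215:295];a=cv2.resize(c,None,fx=4.5,fy=4.5,interpolation=2)
b=cv2.cvtColor(cv2.resize(m*255,None,fx=4.5,fy=4.5,interpolation=0),cv2.COLOR_GRAY2BGR);b=cv2.copyMakeBorder(b,0,a.shape[0]-b.shape[0],0,0,0)
cv2.imwrite("pics/c2.png",np.hstack([a,b]))
E
```

```text
(array([528. , 108.9]), array([131.1,  57.5]), 83.0, 4807.5)
(array([528.9, 112.2]), array([39.1, 36.3]), 39.4, 679.5)
(array([523. ,  67.9]), array([11.1,  9.9]), 40.5, 53.5)
(array([527.9, 106.1]), array([9.9, 9.6]), 84.0, 50.5)
(array([516.8,  48. ]), array([ 6.9, 20.3]), 84.1, 43.5)
(array([534.9, 161.7]), array([8.2, 9.3]), 84.0, 38.0)
```

View pics/c2.png

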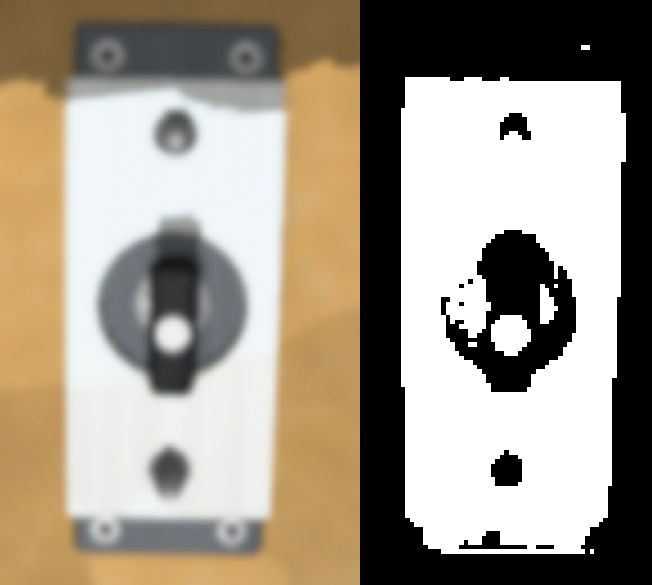

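```bash
python3 - <<'E'
from h import *
w=np.load("pics/w1.npy",allow_pickle=True).item()
def P(p,z): return ray(w,215+(p[0]+.5)/4.5-.5,95+(p[1]+.5)/4.5-.5,z,True)[:2]*1000
def grp(n,pts,z):
    q=[P(p,z) for p in pts];print(n,np.mean(q,0).round(1),"len",(np.linalg.norm(np.mean(q[:2],0)-np.mean(q[2:],0))if len(q)>2 else np.linalg.norm(q[0]-q[1])).round(1),"wid",np.linalg.norm(q[0]-q[1]).round(1),
  "yaw",np.degrees(np.arctan2(*(np.mean(q[:len(q)//2],0)-np.mean(q[len(q)//2:],0))[::-1])).round(2))
grp("base",[(77,25),(277,25),(77,550),(262,550)],.020)
grp("plate",[(65,82),(287,82),(68,517),(270,517)],.026)
grp("screws",[(107,56),(245,56),(105,530),(232,530)],.020)
grp("pins noses",[(176,138),(169,482)],.044)
print("cap",P((172,333),.058)); grp("bar ends",[(176,262),(172,392)],.057)
E
```

```text
base [529.  114.9] len 147.2 wid 52.2 yaw 83.22
plate [528.6 113.8] len 119.8 wid 57.3 yaw 83.11
screws [528.6 113.9] len 132.6 wid 36.1 yaw 83.12
pins noses [528.8 115.6] len 89.7 wid 89.7 yaw 82.88
cap [528.60517617 114.32546633]
bar ends [529.2 115.3] len 32.6 wid 32.6 yaw 82.32
```

Call:
move_arm --pt "3.2 0.1 0 0 0 0 1" --pt "3.2 0.1 0 0 0 0 1" --pt "3.2 0.1 0 0 0 0 1" --pt "3.2 0.1 0 0 0 0 1" --pt "3.2 0 0 0 0 0 1" --pt "3.2 0 0 0 0 0 1" --pt "0 0 0 0 0 7 1" --pt "0 0 0 0 0 7 1" --pt "0 0 0 0 0 0 1" --pt "0 0 0 0 0 0 1"

```text
time: 3.63
tool_pos: [0.5527, 0.2947, 0.2502]
tool_rot: [0.0, 0.82, 0.573, -0.0]
contact_force: [0.0, 0.6, -0.8]
gripper_width: 0.998
grasp_force: 0.0
```

```bash
python3 - <<'E'
from h import *
s=manip.state();print(s["time"],s["tool_pos"],q2R(s["tool_rot"]).as_matrix().round(3))
w=manip.grab_frame("wrist");np.save("pics/w2.npy",w,allow_pickle=True)
c=w["img"][60:240,60:300];cv2.imwrite("pics/w2.png",cv2.resize(c,(800,600),interpolation=2))
E
```

```text
3.6333 [0.55271609 0.29465685 0.25021709] [[ 0.344  0.939 -0.   ]
 [ 0.939 -0.344 -0.   ]
 [-0.    -0.    -1.   ]]
```

View pics/w2.png

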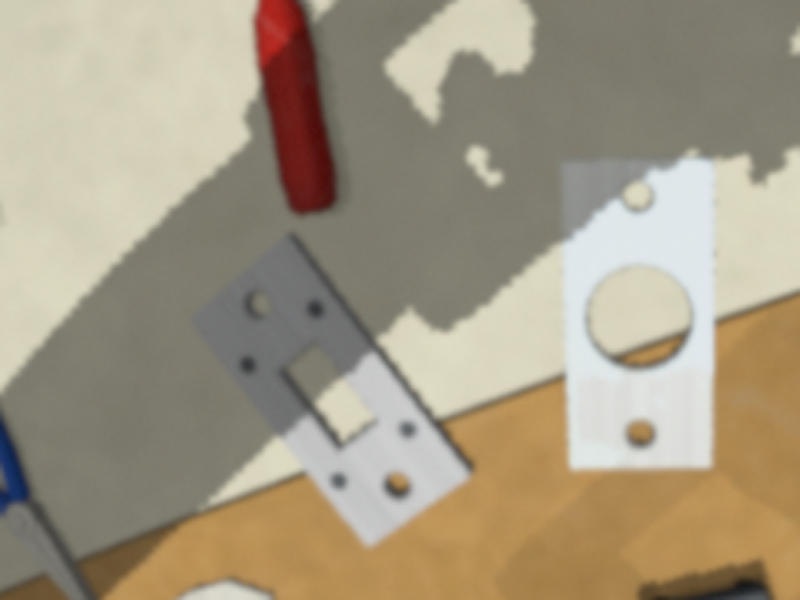

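```bash
python3 - <<'E'
from h import *
w=np.load("pics/w2.npy",allow_pickle=True).item()
def P(p,z): return ray(w,60+(p[0]+.5)/3.3333-.5,60+(p[1]+.5)/3.3333-.5,z,True)[:2]*1000
def grp(n,pts,z):
    q=[P(p,z) for p in pts];h=len(q)//2;a,b=np.mean(q[:h],0),np.mean(q[h:],0)
    print(n,((a+b)/2).round(1),"len",np.linalg.norm(a-b).round(1),"wid",np.linalg.norm(q[0]-q[1]).round(1),"yaw",np.degrees(np.arctan2(*(a-b)[::-1])).round(2))
grp("B corners",[(561,160),(716,157),(569,468),(713,468)],.006)
grp("B holes",[(638,196),(640,433)],.006);print(P((640,316),.006))
grp("K corners",[(292,233),(193,317),(472,471),(369,548)],.008)
grp("K holes",[(258,303),(398,485)],.008)
grp("K screws",[(316,309),(248,365),(408,429),(339,481)],.008)
E
```

```text
B corners [553.7 303.8] len 120.4 wid 56.9 yaw 70.22
B holes [553.5 304.1] len 91.7 wid 91.7 yaw 70.23
[553.98548834 304.39020319]
K corners [428.  319.1] len 118.8 wid 56.0 yaw 104.19
K holes [427.4 319.3] len 92.3 wid 92.3 yaw 104.58
K screws [426.7 318.7] len 60.0 wid 38.3 yaw 104.81
```

Hole spacing 91.7/92.3 and lengths 120.4/118.8 match what's given. Next I'll grasp plate B at (553.7, 304.1), yaw 70.2°.

Call:
move_arm --pt "0.92 -0.23 0 0 0 -0.3 0.7" --pt "0 0 3.8 0 0 0 0.7" --pt "0 0 3.8 0 0 0 0.7" --pt "0 0 3.8 0 0 0 0.7" --pt "0 0 3.8 0 0 0 0.7" --pt "0 0 3.8 0 0 0 0.7" --pt "0 0 2 0 0 0 0.7" --pt "0 0 1 0 0 0 0.7" --pt "0 0 0.8 0 0 0 0.7" --pt "0 0 0.2 0 0 0 0.7" --pt "0 0 0 0 0 0 0.7" --pt "0 0 0 0 0 0 0.7"

```text
time: 4.68
tool_pos: [0.5552, 0.3056, 0.0225]
tool_rot: [0.0, 0.819, 0.574, 0.002]
contact_force: [0.2, 0.7, 0.1]
gripper_width: 0.845
grasp_force: 0.0
```

Call:
move_arm --pt "0 0 0.2 0 0 0 0.7" --pt "0 0 0.2 0 0 0 0.7" --pt "0 0 0 0 0 0 0.7"

```text
time: 4.93
tool_pos: [0.554, 0.3051, 0.0168]
tool_rot: [0.0, 0.819, 0.574, 0.0]
contact_force: [0.2, -0.5, -0.6]
gripper_width: 0.853
grasp_force: 0.0
```

```bash
python3 - <<'E'
from h import *
s=manip.state();print(s["time"],s["tool_pos"],s["contact_force"],s["gripper_width"])
w=manip.grab_frame("wrist")
cv2.imwrite("pics/w3.png",cv2.resize(w["img"][100:384,60:450],(780,568),interpolation=2))
E
```

```text
4.9333 [0.55397577 0.30510387 0.01684614] [ 0.18943707 -0.50958481 -0.62993675] 0.8531873209737795
```

View pics/w3.png

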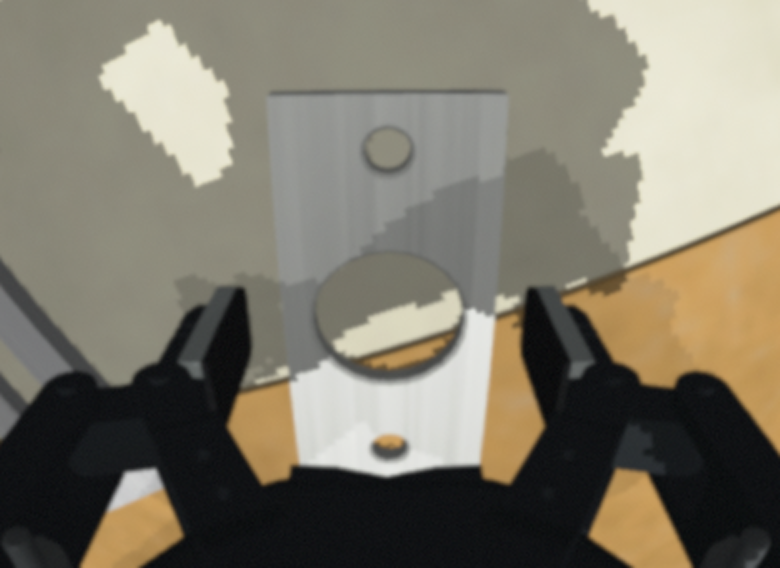

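The jaws straddle plate B centrally, with the opening at (388,310) between the pads and no contact. I'll close now.

Call:
move_arm --pt "0 0 0.1 0 0 0 0.2" --pt "0 0 0 0 0 0 0" --pt "0 0 0 0 0 0 -0.2" --pt "0 0 0 0 0 0 -0.4" --pt "0 0 0 0 0 0 -0.5" --pt "0 0 0 0 0 0 -0.5" --pt "0 0 0 0 0 0 -0.5"

```text
time: 5.57
tool_pos: [0.5543, 0.3052, 0.016]
tool_rot: [0.0, 0.819, 0.574, 0.001]
contact_force: [-0.0, 1.1, 4.3]
gripper_width: 0.63
grasp_force: 63.6
```

Call:
move_arm --pt "0 0 -1 0 0 0 -0.5" --pt "0 0 -3 0 0 0 -0.5" --pt "0 0 -4 0 0 0 -0.5" --pt "0 0 -3.5 0 0 0 -0.5" --pt "0 0 0 0 0 0 -0.5" --pt "0 0 0 0 0 0 -0.5"

```text
time: 6.07
tool_pos: [0.5551, 0.3056, 0.1336]
tool_rot: [0.001, 0.819, 0.574, 0.003]
contact_force: [-0.3, 0.1, -2.1]
gripper_width: 0.63
grasp_force: 63.5
```

```bash
python3 - <<'E'
from h import *
s=manip.state();print(s["time"],s["tool_pos"],s["contact_force"],s["gripper_width"],s["grasp_force"])
w=manip.grab_frame("wrist");np.save("pics/w4.npy",w,allow_pickle=True)
cv2.imwrite("pics/w4.png",cv2.resize(w["img"][100:384,60:450],(780,568),interpolation=2))
E
```

```text
6.0667 [0.55505935 0.30557665 0.13357698] [-0.3237471   0.10745233 -2.05526111] 0.6298516438288828 63.537858724594116
```

View pics/w4.png

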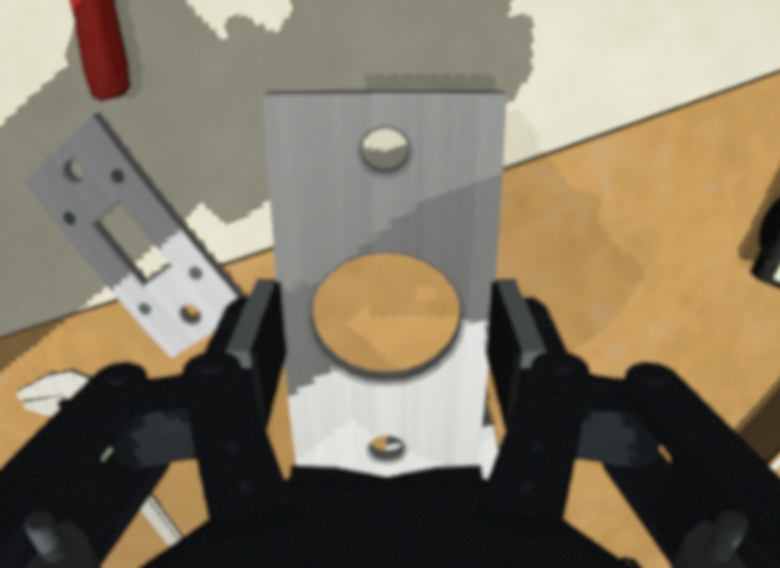

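```bash
python3 - <<'E'
from h import *
w=np.load("pics/w4.npy",allow_pickle=True).item();s=manip.state();T=q2R(s["tool_rot"]).as_matrix();p=s["tool_pos"]
for n,q in dict(h1=(385,147),h2=(387,443),op=(387,312),c1=(265,92),c2=(505,92)).items():
    X=ray(w,60+(q[0]+.5)/2-.5,100+(q[1]+.5)/2-.5,p[2]-.010,True);print(n,((X-p)@T*1000).round(1))
w1=np.load("pics/w1.npy",allow_pickle=True).item()
R=np.array(w1["R"]);c=-R.T@w1["t"];print(c-np.array([.52872548,.1096665,.25012111]))
print(T.round(4),p)
E
```

```text
h1 [46.5  0.4 10. ]
h2 [-45.6   0.9  10. ]
op [ 1.6  0.9 10. ]
c1 [ 60.  -27.8  10. ]
c2 [59.9 28.7 10. ]
[0.00782005 0.08033101 0.12396647]
[[ 3.413e-01  9.399e-01  3.000e-04]
 [ 9.399e-01 -3.413e-01  1.000e-04]
 [ 2.000e-04  3.000e-04 -1.000e+00]] [0.55352008 0.30490456 0.13071776]
```

Call:
move_arm --pt "0 0 0 0 0 -6.5 -0.5" --pt "0 0 0 0 0 -6.5 -0.5" --pt "-3.2 0 0 0 0 0 -0.5" --pt "-3.2 0 0 0 0 0 -0.5" --pt "-3.2 0 0 0 0 0 -0.5" --pt "-3.2 0 0 0 0 0 -0.5" --pt "-3.2 -0.1 0 0 0 0 -0.5" --pt "-3.2 -0.1 0 0 0 0 -0.5" --pt "0 0 2.5 0 0 0 -0.5" --pt "0 0 2.5 0 0 0 -0.5" --pt "0 0 0 0 0 0 -0.5" --pt "0 0 0 0 0 0 -0.5" --pt "0 0 0 0 0 0 -0.5" --pt "0 0 0 0 0 0 -0.5"

```text
time: 7.28
tool_pos: [0.5287, 0.1151, 0.081]
tool_rot: [0.0, 0.748, 0.663, 0.0]
contact_force: [0.8, 0.5, -0.9]
gripper_width: 0.625
grasp_force: 63.7
```

```bash
python3 - <<'E'
from h import *
w=manip.grab_frame("wrist");np.save("pics/w5.npy",w,allow_pickle=True)
s=manip.state();print(s["time"],s["tool_pos"],q2R(s["tool_rot"]).as_matrix().round(4)[0],s["joint_vel"].round(3))
cv2.imwrite("pics/w5.png",cv2.resize(w["img"][125:345,170:335],(600,800),interpolation=2)[:600])
E
```

```text
7.3333 [0.5290337  0.11506222 0.08135902] [0.1205 0.9927 0.0013] [-0.    -0.006 -0.003 -0.    -0.004 -0.   ]
```

View pics/w5.png

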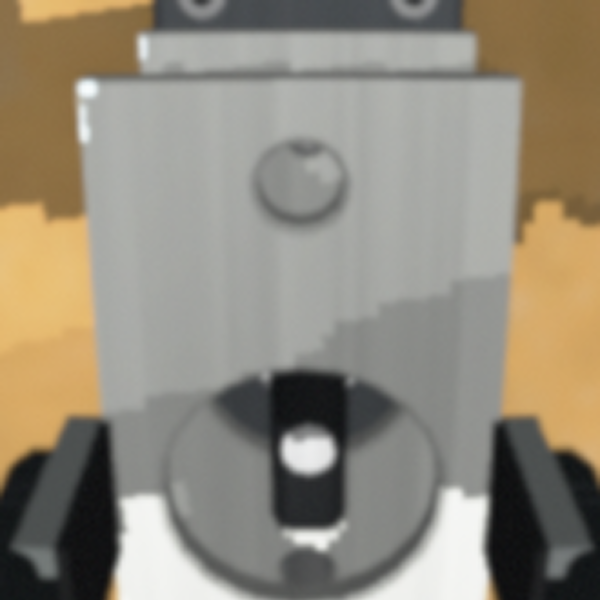

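```bash
cat >> h.py <<'E'
def tool(w,s,q,off,k,z):
    X=ray(w,off[0]+(q[0]+.5)/k-.5,off[1]+(q[1]+.5)/k-.5,z,True)
    return ((X-s["tool_pos"])@q2R(s["tool_rot"]).as_matrix()*1000).round(1)
E
python3 - <<'E'
from h import *
w=np.load("pics/w5.npy",allow_pickle=True).item();s=manip.state();z=s["tool_pos"][2]
for n,q,h in [("hole",(301,180),z-.010),("open",(302,477),z-.010),("plL",(78,78),z-.010),("plR",(521,77),z-.010),
 ("scrL",(202,2),.02),("scrR",(414,2),.02),("AcL",(140,32),.026),("AcR",(476,32),.026),("cap",(307,450),.058),("barbot",(310,526),.057),("bartop",(310,373),.057),("pin",(305,147),.047)]:
    print(n,tool(w,s,q,(170,125),3.6364,h))
E
```

```text
hole [45.8 -1.1 10. ]
open [ 2.4 -1.  10. ]
plL [ 59.3 -29.2  10. ]
plR [59.4 26.7 10. ]
scrL [ 63.9 -18.   61.4]
scrR [63.9 18.2 61.4]
AcL [ 59.6 -28.   55.3]
AcR [59.6 28.1 55.4]
cap [-0.6 -0.2 23.4]
barbot [-15.3   0.3  24.4]
bartop [12.1  0.2 24.4]
pin [44.5 -0.5 34.4]
```

Call:
move_arm --pt "-0.04 0.12 0 0 0 0 -0.5" --pt "0 0 0.7 0 0 0 -0.5" --pt "0 0 0.7 0 0 0 -0.5" --pt "0 0 0 0 0 0 -0.5" --pt "0 0 0 0 0 0 -0.5" --pt "0 0 0 0 0 0 -0.5" --pt "0 0 0 0 0 0 -0.5"

```text
time: 7.92
tool_pos: [0.5297, 0.1141, 0.0664]
tool_rot: [0.0, 0.749, 0.663, 0.0]
contact_force: [0.0, 0.1, -1.2]
gripper_width: 0.629
grasp_force: 63.7
```

```bash
python3 - <<'E'
from h import *
w=manip.grab_frame("wrist");np.save("pics/w6.npy",w,allow_pickle=True)
s=manip.state();print(s["time"],s["tool_pos"],s["contact_force"])
cv2.imwrite("pics/w6.png",cv2.resize(w["img"][125:345,170:335],(600,800),interpolation=2)[:800])
E
```

```text
7.9667 [0.5297656  0.11409313 0.06650941] [-0.34336154  0.67936362 -1.39424102]
```

```bash
python3 - <<'E'
import cv2
a=cv2.imread("pics/w6.png")[:760];cv2.imwrite("pics/w6b.png",cv2.resize(a,(474,600)))
E
```

```text
(no output)
```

View pics/w6b.png

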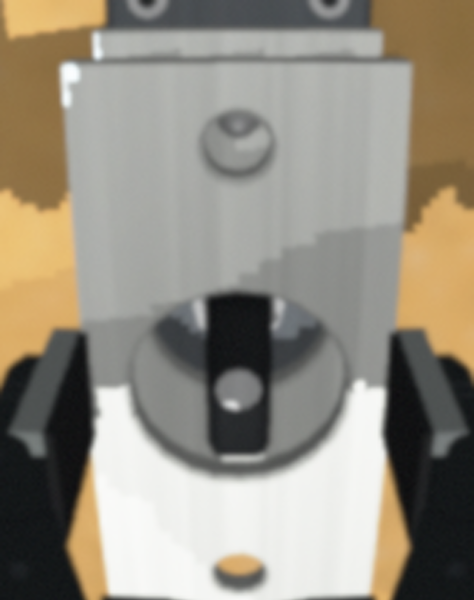

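```bash
python3 - <<'E'
from h import *
w=np.load("pics/w6.npy",allow_pickle=True).item();s=manip.state();z=s["tool_pos"][2];k=600/165*474/600
for n,q,h in [("hole",(238,142),z-.010),("plL",(62,64),z-.010),("plR",(413,63),z-.010),
 ("scrL",(148,4),.02),("scrR",(329,4),.02),("AcL",(95,31),.026),("AcR",(382,31),.026),("cap",(238,389),.058),("barbot",(239,455),.057),("pintip",(238,124),.046)]:
    print(n,tool(w,s,q,(170,125),k,h))
hsv=cv2.cvtColor(w["img"],cv2.COLOR_BGR2GRAY)
u0,v0=170+238/k,125+142/k;print(u0,v0);print(hsv[int(v0)-14:int(v0)+15,int(u0)-14:int(u0)+15])
E
```

```text
hole [45.8 -0.8 10. ]
plL [ 58.9 -29.   10. ]
plR [59.1 27.2 10. ]
scrL [ 64.8 -18.8  46.5]
scrR [64.8 17.3 46.5]
AcL [ 60.3 -28.6  40.5]
AcR [60.3 27.1 40.5]
cap [ 0.6 -0.9  8.5]
barbot [-14.8  -0.7   9.5]
pintip [46.3 -0.8 20.5]
252.84810126582278 174.43037974683546
[[174 173 171 171 171 170 173 175 178 181 181 180 180 179 178 178 177 177
  177 177 177 177 176 174 174 173 175 177 178]
 [174 173 171 170 171 171 172 176 178 179 179 178 176 174 173 173 174 175
  175 176 175 177 177 175 174 174 174 177 177]
 [175 173 171 171 170 171 172 174 176 175 172 170 165 162 161 161 164 165
  167 169 173 175 176 174 173 173 174 176 177]
 [173 171 170 170 170 170 170 170 168 162 155 150 144 142 140 140 142 145
  149 155 163 168 171 173 173 173 174 176 177]
 [173 173 170 170 169 168 164 159 151 140 133 126 125 124 123 124 125 127
  129 136 145 153 163 169 172 172 174 175 176]
 [172 171 170 168 165 159 152 141 127 117 113 113 116 119 120 121 121 119
  120 122 126 136 147 158 166 171 173 175 176]
 [173 171 169 164 156 147 137 124 110 102 103 108 115 120 124 125 122 118
  115 112 114 121 132 144 157 1
[... 1978 characters left out ...]
114 107 106 112 119 124 128 131 133 131 130 126
  119 111 107 104 110 122 133 143 155 167 171]
 [169 168 164 154 145 136 127 117 107 102 102 106 108 112 113 113 112 109
  104 102 104 112 122 132 143 152 163 170 172]
 [170 168 165 160 153 146 139 131 122 113 108 105 103 103 103 104 105 105
  106 110 118 128 135 142 151 160 167 171 172]
 [169 168 167 164 159 155 149 142 137 132 127 123 118 114 115 115 117 121
  125 130 134 141 147 153 160 165 169 172 173]
 [169 167 166 166 164 161 158 152 150 147 145 142 138 136 134 135 136 138
  141 144 149 154 158 163 166 168 170 172 172]
 [168 168 166 166 166 165 164 161 160 159 158 155 152 151 150 149 149 151
  153 157 160 165 166 168 167 168 169 170 171]]
```

The holes, pins and stud line up within about 0.5 mm. In the last view (the tenth) the pin tip is at (238,124), the hole centre at (238,142) and the stud cap at (238,389). I'll lower carefully.

Call:
move_arm --pt "0.06 0 0.4 0 0 0 -0.5" --pt "0 0 0.4 0 0 0 -0.5" --pt "0 0 0.4 0 0 0 -0.5" --pt "0 0 0 0 0 0 -0.5" --pt "0 0 0 0 0 0 -0.5"

```text
time: 8.38
tool_pos: [0.5292, 0.1147, 0.0536]
tool_rot: [-0.0, 0.749, 0.663, -0.0]
contact_force: [0.6, 0.9, -0.5]
gripper_width: 0.628
grasp_force: 63.7
```

Call:
move_arm --pt "0 0 0.3 0 0 0 -0.5" --pt "0 0 0.3 0 0 0 -0.5" --pt "0 0 0.3 0 0 0 -0.5" --pt "0 0 0.2 0 0 0 -0.5" --pt "0 0 0 0 0 0 -0.5" --pt "0 0 0 0 0 0 -0.5"

```text
time: 8.88
tool_pos: [0.5295, 0.1147, 0.0431]
tool_rot: [-0.0, 0.749, 0.663, -0.0]
contact_force: [-0.3, 0.8, -1.0]
gripper_width: 0.627
grasp_force: 63.7
```

Call:
move_arm --pt "0 0 0.1 0 0 0 -0.5" --pt "0 0 0 0 0 0 -0.5" --pt "0 0 0 0 0 0 0.4" --pt "0 0 0 0 0 0 0.7" --pt "0 0 0 0 0 0 0.7" --pt "0 0 0 0 0 0 0.7" --pt "0 0 -2 0 0 0 0.7" --pt "0 0 -4 0 0 0 0.7" --pt "0 0 -4 0 0 0 0.7" --pt "0 0 -4 0 0 0 0.7" --pt "0 0 -3.5 0 0 0 0.7" --pt "0 0 -3.3 0 0 0 0.7" --pt "0 0 0 0 0 0 0.7" --pt "0 0 0 0 0 0 0.7" --pt "0 0 0 0 0 0 0.7"

```text
time: 10.13
tool_pos: [0.5294, 0.1147, 0.2498]
tool_rot: [-0.0, 0.749, 0.663, -0.0]
contact_force: [-0.2, -0.1, -0.3]
gripper_width: 0.849
grasp_force: 0.0
```

```bash
python3 - <<'E'
from h import *
w=manip.grab_frame("wrist");np.save("pics/w7.npy",w,allow_pickle=True)
s=manip.state();print(s["time"],s["tool_pos"],s["contact_force"],q2R(s["tool_rot"]).as_matrix()[0].round(4),s["joint_pos"].round(2))
for v in(170,190,200,210):
    o,m=rect(w,.032,(215,90,295,225),smax=60,vmin=v);print(v,o[:3])
g=cv2.cvtColor(w["img"],cv2.COLOR_BGR2GRAY)
for y in range(90,222,6): print(y,g[y,222:286:3])
E
```

```text
10.1833 [0.52886133 0.11461499 0.24863233] [ 0.33011394  0.46141876 -0.3968093 ] [ 0.1212  0.9926 -0.0026] [ 0.08 -0.15  1.81  0.    1.48  0.2 ]
170 [(array([528.2, 111.5]), array([124.4,  57.5]), 83.5, 4616.0), (array([528.4, 113.4]), array([40.7, 39.9]), 38.2, 940.5), (array([533.8, 159.9]), array([11.5, 11.4]), 38.2, 81.0)]
190 [(array([528.3, 112.9]), array([121.7,  57.5]), 83.5, 4566.5), (array([528.4, 113.4]), array([40.8, 41.6]), 37.7, 983.5), (array([533.8, 159.3]), array([12.3, 12.3]), 38.2, 91.0)]
200 [(array([528.4, 113.4]), array([120.4,  57.5]), 83.5, 4529.0), (array([528.4, 113.4]), array([40.8, 41.7]), 37.7, 999.0), (array([533.8, 159.3]), array([12.3, 12.3]), 38.2, 96.0)]
210 [(array([528.4, 113.5]), array([120.2,  57.5]), 83.5, 4504.5), (array([528.4, 113.4]), array([42.5, 41.6]), 38.2, 1021.0), (array([534.1, 159.6]), array([13.1, 12.3]), 38.2, 97.5)]
90 [ 98 100  99  99 100 100  99 101 103 101 101 100 101 104 104 103 102 101
 102 103 104 104]
96 [100 100  99 100  99 100  99 100 100  98  98  99 100 103 103 103 104 103
 103 103 102 103]
102 [101 102  99  97  93  92  
[... 1169 characters left out ...]
7 101 111 237 242
 227 158 155 156]
180 [172 169 174 244 246 244 227 139  89  42  50  46  53 101 190 238 241 242
 221 161 157 159]
186 [162 161 168 238 240 241 240 242 238 186 160 159 229 241 242 240 241 242
 218 161 159 162]
192 [160 160 163 235 239 240 239 241 238 238 243 242 240 241 241 239 240 242
 214 163 159 160]
198 [155 157 163 232 238 240 238 240 238 238 237 238 239 240 240 238 240 242
 208 160 159 157]
204 [156 158 164 230 237 240 238 240 240 143  86  87 202 240 239 237 240 241
 202 161 162 162]
210 [162 164 168 236 245 245 245 245 245 245 240 241 245 244 238 236 239 240
 199 160 162 161]
216 [163 166 162 164 140 199 186 153 143 141 143 144 143 143 186 162 161 137
 168 160 159 157]
```

Plate B is seated: at z=32 mm it measures 120×57.5 mm and lies square. Now the keeper.

Call:
move_arm --pt "3.18 -2.09 0 0 0 0 0.7" --pt "3.18 -2.09 0 0 0 0 0.7" --pt "3.18 -2.09 0 0 0 0 0.7" --pt "3.18 -2.09 0 0 0 0 0.7" --pt "3.18 -2.09 0 0 0 0 0.7" --pt "3.18 -2.09 0 0 0 0 0.7" --pt "0 0 1 0 0 -7.1 0.7" --pt "0 0 2 0 0 -7.1 0.7" --pt "0 0 2 0 0 -7.1 0.7" --pt "0 0 0 0 0 0 0.7" --pt "0 0 0 0 0 0 0.7" --pt "0 0 0 0 0 0 0.7"

```text
time: 11.18
tool_pos: [0.4283, 0.3191, 0.2001]
tool_rot: [-0.0, 0.614, 0.789, -0.0]
contact_force: [1.1, -0.1, 0.8]
gripper_width: 0.843
grasp_force: 0.0
```

```bash
python3 - <<'E'
from h import *
w=manip.grab_frame("wrist");np.save("pics/w8.npy",w,allow_pickle=True)
s=manip.state();p=s["tool_pos"];T=q2R(s["tool_rot"]).as_matrix();print(s["time"],p,T[0].round(4))
g=cv2.cvtColor(w["img"],cv2.COLOR_BGR2GRAY)
def at(x,y,z): return proj(w,p+T@np.array([x,y,0])+[0,0,z-p[2]],True)
# sampled intensity profiles in the keeper's expected frame (tool axes, mm), top face z=8
import scipy.ndimage as nd
for nm,fix,rng,ax in [("y@x=30",30,(-40,41,2),1),("y@x=0",0,(-40,41,2),1),("y@x=-30",-30,(-40,41,2),1),("y@46",46,(-40,41,2),1),("x@y=0",0,(-70,71,2),0),("x@y=15",15,(-70,71,2),0),("x@y=-15",-15,(-70,71,2),0)]:
    r=np.arange(*rng)
    c=[at(fix/1e3,a/1e3,.008) if ax else at(a/1e3,fix/1e3,.008) for a in r]
    print(nm,rng[0],nd.map_coordinates(g.astype(float),np.array(c).T[::-1],order=1).astype(int).tolist())
E
```

```text
11.2333 [0.42876724 0.31927007 0.20102115] [-2.452e-01  9.695e-01  6.000e-04]
y@x=30 -40 [125, 126, 127, 127, 126, 124, 122, 117, 81, 59, 62, 94, 120, 120, 121, 122, 122, 125, 129, 130, 131, 135, 142, 152, 169, 167, 181, 124, 100, 107, 157, 205, 209, 202, 214, 216, 216, 216, 216, 215, 215]
y@x=0 -40 [219, 219, 219, 219, 219, 219, 218, 219, 215, 215, 214, 215, 214, 194, 165, 212, 218, 218, 218, 218, 218, 217, 217, 215, 197, 202, 213, 215, 214, 213, 212, 211, 210, 205, 213, 217, 217, 217, 217, 216, 217]
y@x=-30 -40 [137, 137, 136, 137, 140, 166, 195, 195, 153, 104, 99, 132, 182, 191, 196, 199, 202, 199, 198, 197, 198, 196, 197, 199, 199, 198, 187, 147, 100, 95, 129, 181, 191, 182, 189, 197, 199, 199, 200, 199, 198]
y@46 -40 [126, 126, 126, 126, 127, 124, 125, 126, 125, 125, 124, 126, 124, 123, 123, 120, 111, 124, 129, 129, 129, 119, 115, 127, 128, 127, 127, 128, 128, 126, 125, 125, 125, 125, 125, 126, 127, 126, 126, 126, 125]
x@y=0 -70 [146, 145, 145, 145, 149, 170, 190, 192, 188, 153, 96, 79, 116, 140, 147, 171, 193, 196, 196, 197, 198, 198, 198, 199, 193, 146, 112, 168, 211, 217, 217
[... 235 characters left out ...]
44, 165, 184, 188, 187, 188, 189, 189, 189, 191, 191, 191, 191, 190, 178, 142, 119, 138, 175, 192, 194, 194, 194, 195, 198, 206, 212, 214, 214, 214, 214, 215, 215, 216, 215, 216, 216, 216, 216, 216, 217, 217, 217, 217, 199, 145, 102, 86, 112, 126, 127, 127, 127, 128, 128, 128, 128, 128, 128, 129, 129, 120, 122, 127, 126, 126, 125]
x@y=-15 -70 [150, 151, 151, 152, 157, 177, 188, 189, 189, 190, 189, 189, 190, 190, 190, 191, 191, 191, 191, 190, 189, 190, 196, 204, 208, 205, 205, 206, 206, 207, 206, 206, 207, 207, 207, 208, 208, 208, 209, 209, 209, 208, 208, 208, 207, 211, 215, 204, 149, 123, 121, 121, 122, 122, 122, 122, 123, 123, 123, 123, 123, 123, 124, 124, 122, 115, 122, 126, 126, 126, 126]
```

Call:
move_arm --pt "0 -0.2 0 0 0 -0.7 0.7" --pt "0 0 3.8 0 0 0 0.7" --pt "0 0 3.8 0 0 0 0.7" --pt "0 0 3.8 0 0 0 0.7" --pt "0 0 3 0 0 0 0.7" --pt "0 0 2 0 0 0 0.7" --pt "0 0 1.2 0 0 0 0.7" --pt "0 0 0.6 0 0 0 0.7" --pt "0 0 0.1 0 0 0 0.7" --pt "0 0 0 0 0 0 0.7" --pt "0 0 0 0 0 0 0.7" --pt "0 0 0 0 0 0 0.7"

```text
time: 12.23
tool_pos: [0.4277, 0.3195, 0.0192]
tool_rot: [0.001, 0.608, 0.794, 0.002]
contact_force: [1.0, 0.7, 0.1]
gripper_width: 0.85
grasp_force: 0.0
```

Call:
move_arm --pt "0 0 0 0 0 0 0.2" --pt "0 0 0 0 0 0 0" --pt "0 0 0 0 0 0 -0.2" --pt "0 0 0 0 0 0 -0.4" --pt "0 0 0 0 0 0 -0.5" --pt "0 0 0 0 0 0 -0.5" --pt "0 0 0 0 0 0 -0.5"

```text
time: 12.82
tool_pos: [0.4276, 0.3194, 0.0191]
tool_rot: [0.001, 0.608, 0.794, 0.001]
contact_force: [-0.7, -1.7, 5.7]
gripper_width: 0.626
grasp_force: 62.4
```

Call:
move_arm --pt "0 0 -1 0 0 0 -0.5" --pt "0 0 -3 0 0 0 -0.5" --pt "0 0 -4 0 0 0 -0.5" --pt "0 0 -4 0 0 0 -0.5" --pt "0 0 0 0 0 7.1 -0.5" --pt "0 0 0 0 0 7.1 -0.5" --pt "0 0 0 0 0 7.1 -0.5" --pt "-3.18 2.09 0 0 0 0.45 -0.5" --pt "-3.18 2.09 0 0 0 0 -0.5" --pt "-3.18 2.09 0 0 0 0 -0.5" --pt "-3.18 2.09 0 0 0 0 -0.5" --pt "-3.18 2.09 0 0 0 0 -0.5" --pt "-3.18 2.09 0 0 0 0 -0.5" --pt "0 0 0 0 0 0 -0.5" --pt "0 0 2.8 0 0 0 -0.5" --pt "0 0 2.5 0 0 0 -0.5" --pt "0 0 0 0 0 0 -0.5" --pt "0 0 0 0 0 0 -0.5" --pt "0 0 0 0 0 0 -0.5" --pt "0 0 0 0 0 0 -0.5"

```text
time: 14.48
tool_pos: [0.5301, 0.1152, 0.0865]
tool_rot: [0.001, 0.747, 0.665, 0.001]
contact_force: [-0.5, 0.2, -1.8]
gripper_width: 0.626
grasp_force: 63.9
```

```bash
cat >> h.py <<'E'
import scipy.ndimage as nd
def prof(w,s,specs,z):
    p=s["tool_pos"];T=q2R(s["tool_rot"]).as_matrix();g=cv2.cvtColor(w["img"],cv2.COLOR_BGR2GRAY).astype(float)
    for ax,fix,a,b,st in specs:
        r=np.arange(a,b+.01,st)
        c=[proj(w,p+T@(np.array([fix,v,0] if ax=="y" else [v,fix,0])/1e3)+[0,0,z-p[2]],True) for v in r]
        print(f"along {ax} at {fix} from {a} step {st}:",nd.map_coordinates(g,np.array(c).T[::-1],order=1).astype(int).tolist())
E
python3 - <<'E'
from h import *
w=manip.grab_frame("wrist");np.save("pics/w9.npy",w,allow_pickle=True)
s=manip.state();print(s["time"],s["tool_pos"],q2R(s["tool_rot"]).as_matrix()[0].round(4),s["gripper_width"],s["contact_force"])
zt=s["tool_pos"][2]-.0185+.008
print("keeper top");prof(w,s,[("y",30,-36,36,2),("y",46,-36,36,2),("x",-.9,30,70,1),("x",15,0,70,2),("x",-1,-24,30,1),("y",0,-20,20,1)],zt)
print("base top .02");prof(w,s,[("y",66,-36,36,1.5),("x",-18,55,85,1.5),("x",18,55,85,1.5)],.02)
np.save("pics/s9.npy",s,allow_pickle=True)
E
```

```text
14.5333 [0.53016492 0.11521562 0.08650181] [0.1162 0.9932 0.0035] 0.6269733637170487 [-0.47806224  0.9960947  -1.3187327 ]
keeper top
along y at 30 from -36 step 2: [198, 197, 196, 193, 158, 151, 149, 72, 70, 69, 117, 149, 147, 147, 147, 148, 149, 149, 145, 149, 144, 147, 152, 150, 142, 135, 63, 62, 60, 109, 129, 131, 178, 179, 178, 179, 180]
along y at 46 from -36 step 2: [117, 116, 115, 115, 143, 151, 155, 152, 154, 152, 155, 151, 149, 151, 148, 119, 143, 151, 149, 146, 148, 142, 155, 154, 152, 155, 156, 154, 153, 152, 151, 152, 120, 116, 115, 113, 116]
along x at -0.9 from 30 step 1: [147, 146, 147, 147, 147, 147, 147, 147, 148, 141, 126, 96, 103, 141, 148, 148, 150, 150, 149, 130, 107, 121, 138, 151, 152, 152, 152, 152, 152, 143, 108, 149, 172, 180, 147, 121, 82, 78, 77, 77, 78]
along x at 15 from 0 step 2: [130, 129, 128, 130, 129, 129, 129, 129, 129, 130, 130, 130, 130, 130, 105, 93, 141, 153, 154, 153, 153, 153, 154, 155, 156, 156, 156, 157, 157, 157, 100, 180, 147, 82, 86, 104]
along x at -1 from -24 step 1: [223, 223, 219, 199, 163, 112, 84, 81, 82, 82, 83, 83, 110, 200, 242
[... 238 characters left out ...]
28, 230, 229, 223, 194, 141, 133, 136, 133, 124, 70, 37, 41, 44, 44, 42, 43, 42, 38, 40, 94, 131, 138, 139, 135, 115, 103, 122, 127, 127, 127, 130, 131, 132, 171, 219, 222]
base top .02
along y at 66 from -36 step 1.5: [187, 188, 184, 178, 177, 167, 104, 76, 79, 127, 133, 67, 78, 143, 120, 77, 78, 77, 76, 77, 79, 80, 79, 78, 78, 78, 77, 76, 76, 77, 78, 79, 81, 121, 144, 87, 87, 144, 127, 82, 75, 80, 109, 113, 115, 116, 116, 116, 115]
along x at -18 from 55 step 1.5: [176, 160, 131, 91, 109, 134, 79, 65, 121, 138, 85, 76, 68, 94, 111, 112, 112, 111, 112, 111, 112]
along x at 18 from 55 step 1.5: [178, 159, 124, 89, 119, 135, 71, 65, 137, 136, 84, 78, 67, 96, 114, 115, 115, 115, 115, 115, 115]
```

```bash
python3 - <<'E'
from h import *
w=np.load("pics/w6.npy",allow_pickle=True).item();s=manip.state()
s["tool_pos"]=np.array([.5297656,.11409313,.06650941]);
from scipy.spatial.transform import Rotation as R
s["tool_rot"]=np.array([0,.749,.663,0])
prof(w,s,[("x",-.9,30,64,1),("x",15,40,66,1)],.0565)
print("base");prof(w,s,[("x",-18.5,55,85,1.5),("x",17,55,85,1.5),("x",-.9,55,85,1.5)],.02)
w=np.load("pics/w9.npy",allow_pickle=True).item();s=np.load("pics/s9.npy",allow_pickle=True).item()
print("pin now, z.046");prof(w,s,[("x",-.9,34,52,1),("x",0,34,52,1)],.046)
E
```

```text
along x at -0.9 from 30 step 1: [170, 171, 172, 171, 172, 173, 173, 173, 168, 150, 116, 112, 143, 149, 153, 167, 160, 119, 131, 135, 121, 135, 171, 178, 179, 179, 180, 179, 178, 142, 137, 174, 182, 182, 140]
along x at 15 from 40 step 1: [172, 172, 172, 173, 173, 173, 173, 173, 174, 175, 175, 175, 175, 175, 176, 177, 177, 177, 176, 138, 128, 167, 178, 176, 143, 87, 92]
base
along x at -18.5 from 55 step 1.5: [162, 177, 175, 131, 84, 132, 117, 47, 57, 144, 136, 80, 74, 64, 103, 112, 112, 112, 112, 112, 112]
along x at 17 from 55 step 1.5: [156, 178, 178, 138, 84, 134, 119, 48, 55, 145, 134, 82, 78, 65, 104, 115, 115, 115, 116, 115, 117]
along x at -0.9 from 55 step 1.5: [161, 181, 182, 133, 79, 78, 79, 78, 79, 79, 78, 78, 76, 64, 101, 111, 111, 111, 110, 109, 110]
pin now, z.046
along x at -0.9 from 34 step 1: [127, 147, 148, 148, 150, 150, 150, 146, 127, 108, 116, 128, 145, 151, 152, 152, 152, 152, 152]
along x at 0 from 34 step 1: [125, 147, 147, 148, 149, 153, 161, 159, 138, 111, 112, 126, 144, 150, 151, 151, 151, 152, 152]
```

Using the same measure as for plate B, the keeper needs −0.4 mm along the tool's x and +0.25°. I'll lower it in stages.

Call:
move_arm --pt "-0.04 0 0 0 0 0.25 -0.5" --pt "0 0 0.5 0 0 0 -0.5" --pt "0 0 0.5 0 0 0 -0.5" --pt "0 0 0.4 0 0 0 -0.5" --pt "0 0 0 0 0 0 -0.5" --pt "0 0 0 0 0 0 -0.5" --pt "0 0 0 0 0 0 -0.5"

```text
time: 15.12
tool_pos: [0.5288, 0.1144, 0.0701]
tool_rot: [-0.0, 0.749, 0.663, -0.0]
contact_force: [0.3, -0.3, -0.2]
gripper_width: 0.627
grasp_force: 63.9
```

Call:
move_arm --pt "0 0 0.3 0 0 0 -0.5" --pt "0 0 0.3 0 0 0 -0.5" --pt "0 0 0.3 0 0 0 -0.5" --pt "0 0 0 0 0 0 -0.5" --pt "0 0 0 0 0 0 -0.5"

```text
time: 15.53
tool_pos: [0.5285, 0.1143, 0.0609]
tool_rot: [-0.0, 0.749, 0.663, -0.0]
contact_force: [-0.1, 0.6, -1.1]
gripper_width: 0.621
grasp_force: 63.9
```

Call:
move_arm --pt "0 0 0.3 0 0 0 -0.5" --pt "0 0 0.3 0 0 0 -0.5" --pt "0 0 0.3 0 0 0 -0.5" --pt "0 0 0 0 0 0 -0.5" --pt "0 0 0 0 0 0 -0.5"

```text
time: 15.95
tool_pos: [0.5287, 0.1144, 0.052]
tool_rot: [-0.0, 0.749, 0.663, -0.0]
contact_force: [-0.2, 1.0, -0.3]
gripper_width: 0.628
grasp_force: 63.9
```

Call:
move_arm --pt "0 0 0.15 0 0 0 -0.5" --pt "0 0 0 0 0 0 -0.5" --pt "0 0 0 0 0 0 0.4" --pt "0 0 0 0 0 0 0.7" --pt "0 0 0 0 0 0 0.7" --pt "0 0 0 0 0 0 0.7" --pt "0 0 -2 0 0 0 0.5" --pt "0 0 -3 0 0 0 0" --pt "0 0 -3 0 0 0 -0.3" --pt "0 0 -3 0 0 0 -0.3" --pt "0 0 0 0 0 0 -0.3" --pt "0 0 0 0 0 0 -0.3" --pt "0 0 0 0 0 0 -0.3"

```text
time: 17.03
tool_pos: [0.5285, 0.1143, 0.1603]
tool_rot: [-0.0, 0.749, 0.663, -0.0]
contact_force: [-0.4, -0.3, -0.9]
gripper_width: 0.352
grasp_force: 0.0
```

```bash
python3 - <<'E'
from h import *
w=manip.grab_frame("wrist");np.save("pics/w10.npy",w,allow_pickle=True)
s=manip.state();print(s["time"],s["tool_pos"],q2R(s["tool_rot"]).as_matrix()[0].round(4),s["gripper_width"],s["joint_pos"].round(2))
np.save("pics/s10.npy",s,allow_pickle=True)
print("keeper .040");prof(w,s,[("y",54,-36,36,2),("y",30,-36,36,2),("y",-30,-36,36,2),("y",-54,-36,36,2),("x",15,-76,76,2),("x",-15,-76,76,2),("x",-.9,-66,66,2)],.040)
print("bar .057");prof(w,s,[("y",-10,-20,20,1),("y",0,-20,20,1),("y",10,-20,20,1),("x",-3,-26,26,1)],.057)
E
```

```text
17.0833 [0.52790187 0.11426368 0.1593006 ] [ 0.1212  0.9926 -0.0025] 0.3494399475714082 [ 0.08 -0.07  1.89 -0.    1.32  0.2 ]
keeper .040
along y at 54 from -36 step 2: [103, 103, 103, 104, 117, 141, 146, 145, 147, 145, 147, 145, 142, 144, 144, 142, 146, 148, 144, 144, 146, 142, 147, 148, 148, 146, 148, 148, 146, 146, 145, 144, 132, 105, 105, 105, 107]
along y at 30 from -36 step 2: [178, 179, 179, 181, 200, 235, 235, 140, 67, 65, 89, 138, 139, 139, 151, 216, 235, 232, 179, 173, 181, 142, 148, 149, 149, 145, 106, 68, 68, 86, 134, 141, 154, 179, 183, 181, 179]
along y at -30 from -36 step 2: [159, 159, 160, 162, 200, 222, 219, 155, 111, 111, 158, 216, 220, 224, 226, 228, 225, 224, 224, 225, 224, 225, 226, 226, 224, 215, 153, 110, 110, 157, 216, 219, 195, 165, 163, 161, 160]
along y at -54 from -36 step 2: [75, 71, 44, 18, 38, 167, 231, 231, 231, 231, 231, 229, 228, 232, 234, 235, 231, 227, 225, 229, 229, 225, 222, 223, 221, 218, 217, 216, 215, 218, 200, 100, 19, 22, 58, 74, 75]
along x at 15 from -76 step 2: [170, 173, 182, 184, 184, 183, 178, 157, 186, 214, 216, 217, 216, 216, 218, 2
[... 1311 characters left out ...]
m -20 step 1: [221, 222, 222, 221, 221, 222, 223, 222, 219, 202, 156, 99, 80, 97, 96, 74, 86, 167, 219, 230, 232, 234, 231, 227, 208, 142, 78, 80, 99, 113, 156, 202, 220, 222, 222, 223, 224, 223, 223, 222, 222]
along y at 10 from -20 step 1: [236, 236, 235, 234, 234, 236, 236, 236, 234, 219, 172, 128, 136, 171, 180, 138, 67, 48, 53, 56, 57, 55, 54, 53, 50, 42, 55, 105, 149, 153, 167, 208, 224, 225, 224, 225, 225, 224, 223, 223, 222]
along x at -3 from -26 step 1: [224, 225, 225, 224, 225, 225, 225, 226, 225, 223, 204, 155, 93, 54, 42, 40, 40, 39, 39, 40, 39, 41, 58, 90, 130, 156, 167, 160, 137, 96, 59, 46, 46, 46, 46, 47, 48, 47, 47, 47, 46, 42, 33, 25, 23, 35, 60, 79, 86, 93, 137, 205, 237]
```

Keeper is seated: flat at z=40 mm, 121×56 mm, bar through the slot. Next I'll grip the T-bar.

Call:
move_arm --pt "0 0.1 2 0 0 0 -0.3" --pt "0 0 3 0 0 0 -0.3" --pt "0 0 2.5 0 0 0 -0.3" --pt "0 0 1.5 0 0 0 -0.3" --pt "0 0 0.7 0 0 0 -0.3" --pt "0 0 0 0 0 0 -0.3" --pt "0 0 0 0 0 0 -0.3" --pt "0 0 0 0 0 0 -0.3"

```text
time: 17.75
tool_pos: [0.5301, 0.1143, 0.0641]
tool_rot: [0.0, 0.749, 0.663, 0.0]
contact_force: [0.0, 0.3, 0.5]
gripper_width: 0.35
grasp_force: 0.0
```

Call:
move_arm --pt "0 0 0.25 0 0 0 -0.4" --pt "0 0 0 0 0 0 -0.5" --pt "0 0 0 0 0 0 -0.6" --pt "0 0 0 0 0 0 -0.7" --pt "0 0 0 0 0 0 -0.8" --pt "0 0 0 0 0 0 -0.9" --pt "0 0 0 0 0 0 -1" --pt "0 0 0 0 0 0 -1" --pt "0 0 0 0 0 0 -1"

```text
time: 18.5
tool_pos: [0.5298, 0.1143, 0.0618]
tool_rot: [-0.0, 0.749, 0.663, -0.0]
contact_force: [-3.4, -0.1, 5.2]
gripper_width: 0.124
grasp_force: 59.5
```

Call:
move_arm --pt "0 0 0 0 0 5 -1" --pt "0 0 0 0 0 5 -1" --pt "0 0 0 0 0 5 -1" --pt "0 0 0 0 0 5 -1" --pt "0 0 0 0 0 5 -1" --pt "0 0 0 0 0 5 -1" --pt "0 0 0 0 0 5 -1" --pt "0 0 0 0 0 5 -1" --pt "0 0 0 0 0 5 -1" --pt "0 0 0 0 0 5 -1" --pt "0 0 0 0 0 5 -1" --pt "0 0 0 0 0 5 -1" --pt "0 0 0 0 0 5 -1" --pt "0 0 0 0 0 5 -1" --pt "0 0 0 0 0 5 -1" --pt "0 0 0 0 0 5 -1" --pt "0 0 0 0 0 0 -1"

```text
time: 19.92
tool_pos: [0.5299, 0.1141, 0.0618]
tool_rot: [0.0, 1.0, 0.025, 0.0]
contact_force: [-2.3, -0.9, 6.0]
gripper_width: 0.12
grasp_force: 59.6
```

```bash
python3 - <<'E'
from h import *
s=manip.state();M=q2R(s["tool_rot"]).as_matrix();print(s["tool_pos"],s["contact_force"],s["ft_torque"],s["gripper_width"],s["grasp_force"],"yaw",np.degrees(np.arctan2(M[1,0],M[0,0])),s["joint_pos"].round(2))
E
```

```text
[0.52994806 0.11414327 0.06180821] [-2.30293791 -0.9266761   6.037998  ] [-0.09710137  0.52912746 -0.05621506] 0.12038725671340393 59.559343457221985 yaw 2.875304064239579 [ 0.07  0.05  1.95 -0.    1.14  1.6 ]
```

Call:
move_arm --pt "0 0 0 0 0 3 -1" --pt "0 0 0 0 0 3 -1" --pt "0 0 0 0 0 1 -1" --pt "0 0 0 0 0 0 -1" --pt "0 0 0 0 0 0 -1" --pt "0 0 0 0 0 0 -1"

```text
time: 20.42
tool_pos: [0.53, 0.1141, 0.0618]
tool_rot: [0.0, 0.999, -0.034, 0.0]
contact_force: [-3.8, -0.3, 4.5]
gripper_width: 0.122
grasp_force: 59.6
```

```bash
cat > st.py <<'E'
from h import *
s=manip.state();M=q2R(s["tool_rot"]).as_matrix();print(s["tool_pos"],s["contact_force"],s["ft_torque"],s["gripper_width"],s["grasp_force"],"yaw",np.degrees(np.arctan2(M[1,0],M[0,0])))
f=manip.grab_frame("top");np.save("pics/top_%.1f.npy"%s["time"],f,allow_pickle=True)
# fixture long axis from bright keeper pixels, plane z=.04
im=f["img"];u,v=proj(f,(.529,.1145,.04));u,v=int(u),int(v)
for vm in(140,160): 
    o,m=rect(f,.04,(u-26,v-20,u+26,v+20),fish=False,smax=50,vmin=vm);print(vm,o[:3])
g=cv2.cvtColor(im,cv2.COLOR_BGR2GRAY);print(g[v-12:v+13,u-24:u+25:2])
E
python3 st.py
```

```text
[0.5299829  0.11411502 0.06178386] [-3.76946216 -0.28513542  4.4633318 ] [-0.10410097  0.52205369  0.30895799] 0.12187134599744452 59.63370144367218 yaw -3.89156377738851
140 [(array([505.9,  90.3]), array([18.9, 37.8]), 1.7, 29.5)]
160 [(array([505.9,  90.3]), array([18.9, 37.8]), 1.7, 24.0)]
[[ 59  61  73  69  44  84  83  87  88  85  88  91  87  89  87  90  93  86
   75  70  90  39 108 127 135]
 [ 62  67  73  71  45  92  90  87  95  90  88  94  94  92  94  90  94  82
   81  75  96  43 108 131 136]
 [ 65  63  72  66  43  94  97  93  94  95  94  99  96  95  96  97  98  77
   77  68 102  43 108 134 134]
 [ 67  62  70  73  46  95  96  93  93  92  97  96  95  90  96  90  94  73
   77  69  98  48 108 136 135]
 [ 64  55  69  67  49  90  90  87  86  89  90  85  85  86  83  85  86  73
   80  71  99  51 105 133 136]
 [ 63  56  74  73  47  83  79  77  84  81  82  83  78  84  82  81  78  64
   77  70  90  48 110 131 135]
 [ 68  41  74  70  36  77  74  81  75  76  76  81  76  76  73  71  76  58
   71  72  89  51 107 135 134]
 [ 66  45  72  67  36  73  73  72  72  74  76  70  71  70  71  75  67 
[... 1120 characters left out ...]
09 108  63  30  42  54  96 180 160 192
  130  67  72  96 102 142 151]
 [146 121  69  70  36  68  83  85  91  93  90  81 105 159 170 201 176 186
  153  65  68 123  95 148 148]
 [143 121  68  69  37  69  87  89  84  80 118 138 137 151 152 177 190 204
  163  68  71 131 103 152 151]
 [142 117  70  72  40  65  85  85  89  86 124 157 143 134 133 144 158 158
  134  68  71 105 106 149 152]
 [142 120  73  72  41  67  91  91  89  86 124 153 139 138 136 136 137 138
  112  65  70  77 103 140 151]
 [144 118  74  72  40  67  84  89  88  83 124 154 146 136 134 134 138 137
  109  74  76 105 127 138 131]
 [141  99  73  69  31  72  88  89  84  85 124 153 150 136 138 137 136 135
  115  73  73 123 136 136 135]]
```

Turning torque jumped from about 0 to +0.31 N m at 86.8°, so the bar is at the stop. Lifting gently.

Call:
move_arm --pt "0 0 -0.1 0 0 0 -1" --pt "0 0 -0.2 0 0 0 -1" --pt "0 0 -0.4 0 0 0 -1" --pt "0 0 -0.6 0 0 0 -1" --pt "0 0 -0.7 0 0 0 -1" --pt "0 0 0 0 0 0 -1" --pt "0 0 0 0 0 0 -1"

```text
time: 21.05
tool_pos: [0.5304, 0.1143, 0.0821]
tool_rot: [-0.0, 0.999, -0.035, 0.001]
contact_force: [0.1, 0.4, -7.7]
gripper_width: 0.12
grasp_force: 58.5
```

```bash
python3 st.py | head -1;python3 - <<'E'
from h import *
w=manip.grab_frame("wrist");np.save("pics/w11.npy",w,allow_pickle=True)
E
```

```text
[0.53039992 0.11428862 0.08209946] [ 0.12776425  0.42237101 -7.70856183] [ 0.00363182  0.0173018  -0.00822848] 0.11991114248075221 58.544538617134094 yaw -3.9621615054603696
```

Call:
move_arm --pt "0 0 -0.3 0 0 0 -1" --pt "0 0 -0.7 0 0 0 -1" --pt "0 0 -1 0 0 0 -1" --pt "0 0 -1.2 0 0 0 -1" --pt "0 0 -1.4 0 0 0 -1" --pt "0 0 -1.4 0 0 0 -1" --pt "0 0 -1.4 0 0 0 -1" --pt "0 0 -1.2 0 0 0 -1" --pt "0 0 -0.8 0 0 0 -1" --pt "0 0 -0.4 0 0 0 -1" --pt "0 0 -0.2 0 0 0 -1" --pt "0 0 0 0 0 0 -1" --pt "0 0 0 0 0 0 -1" --pt "0 0 0 0 0 0 -1" --pt "0 0 0 0 0 0 -1" --pt "0 0 0 0 0 0 -1" --pt "0 0 0 0 0 0 -1"

```text
time: 22.57
tool_pos: [0.5296, 0.1142, 0.1809]
tool_rot: [0.0, 0.999, -0.035, -0.0]
contact_force: [-0.4, 0.1, -7.8]
gripper_width: 0.121
grasp_force: 58.6
```

```bash
python3 st.py | head -1;python3 - <<'E'
from h import *
w=manip.grab_frame("wrist");s=manip.state();np.save("pics/w12.npy",w,allow_pickle=True)
# keeper plate seen from the wrist: saturation-low pixels in tool plane at keeper top (tool z +.021..)
z=s["tool_pos"][2]-.0618+.040
p=s["tool_pos"];T=q2R(s["tool_rot"]).as_matrix()
hsv=cv2.cvtColor(w["img"],cv2.COLOR_BGR2HSV)
m=((hsv[...,1]<60)&(hsv[...,2]>95)).astype(np.uint8);m[230:]=0
n,l,st,ce=cv2.connectedComponentsWithStats(m);print(sorted([(int(a[4]),a[:4].tolist()) for a in st[1:]])[-3:])
prof(w,s,[("y",20,-75,75,3),("x",30,-30,80,2),("x",-30,-30,80,2)],z)
E
```

```text
[0.52963151 0.11423136 0.18085481] [-0.42405881  0.07433284 -7.82196699] [-0.02899616  0.01308873 -0.03850896] 0.12116396231025814 58.61263990402222 yaw -3.9607094638909794
[(778, [390, 204, 55, 26]), (6413, [141, 192, 231, 38]), (21427, [0, 0, 113, 230])]
along y at 20 from -75 step 3: [104, 101, 137, 166, 64, 63, 135, 138, 129, 115, 115, 115, 115, 115, 113, 54, 54, 107, 114, 114, 113, 114, 114, 114, 113, 172, 208, 209, 210, 210, 211, 211, 212, 213, 212, 209, 195, 213, 213, 213, 213, 213, 213, 211, 211, 211, 129, 150, 183, 182, 181]
along x at 30 from -30 step 2: [21, 19, 36, 97, 106, 130, 210, 202, 205, 209, 212, 164, 114, 113, 114, 114, 114, 115, 116, 116, 114, 87, 53, 54, 84, 209, 213, 180, 90, 154, 86, 61, 173, 165, 162, 162, 163, 161, 161, 162, 163, 164, 162, 161, 162, 164, 162, 161, 160, 159, 158, 158, 159, 161, 163, 162]
along x at -30 from -30 step 2: [20, 20, 33, 115, 108, 62, 63, 69, 124, 132, 133, 133, 127, 115, 116, 114, 114, 115, 110, 116, 116, 117, 113, 101, 56, 54, 76, 130, 130, 128, 80, 87, 92, 57, 94, 102, 102, 104, 106, 106, 103, 101, 100, 101, 103, 105, 105, 104, 102, 102, 104, 117, 148, 174, 174, 172]
```

```bash
python3 -c "
from plant import manip
print(manip.state()['joint_vel'].round(3));print(manip.job_done())"
```

```text
[-0.001 -0.003 -0.003 -0.001  0.     0.   ]
the job is handed in; nothing more can be done
None
```

The job is handed in: both faceplates and the keeper are on the pins, the T-bar is turned clockwise to its stop, and the fixture is held level and still with its underside about 11.9 cm above the bench, 22.6 s into the 69 s allowed.

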